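# Set the bakery speaker's volume wheel to the third click

## Task

Set the music volume to its third click: with a fingertip, roll the blue thumbwheel of the black volume control away from the robot, across the top, until the wheel's white line stands straight up between the two white ticks, then let go. Leave the orange dimmer wheel of the white control as it is.

Things in the scene. Friction and masses are not known exactly. Their poses are not given: they have to be found in the camera images.
- volume_box: Black desk box, 152 (x) x 64 (y) x 40 mm, fixed; origin: centre of its underside; x points away from the robot, turned up to 0.45 rad. Amid it a blue knurled thumbwheel, 60 mm across, 18 wide, on a level axle along y at z 36 mm: its top is at z 66, right above the origin. A grey cheek each side (12 to 18 mm off centre, 51 high) has a white tick on top.
- volume_wheel (a joint): Blue wheel's angle, rad; grows as its top rolls to the box's +x. Clicks 0 to 6 every 0.419 (12.6 mm of rim); start: click 0 or 1; third = 1.257. Its white line leans 72 deg to the robot at 0, upright at the third. A light catch (under 1 N at the rim) pulls it to the nearest click and holds it. A fingertip pressed on top (4 N or more) and dragged turns it by friction; several strokes are fine.
- dimmer_box: The lamp dimmer, to be left alone: same box, wheel, origin and axes as the volume control, but a white box with an orange wheel. It may stand to the left or right of the volume control.
- dimmer_mark (a point): Point on the rim of the orange wheel, 30 mm from its axle, in the middle of its white line.
Things that resemble listed ones, but are neither listed nor needed, are in the scene too. Leave any yellow look-alike of the volume_box alone.

How it is judged:
At the end, for the whole second after the job is handed in: The blue wheel rests at its third click, its white line upright: joint 1.257 rad, within 0.2 rad (11 degrees), and at rest; the dimmer's mark is within 12 mm of where it was (value of joint volume_wheel between 1.057 and 1.457 rad and velocity of joint volume_wheel between -0.1 and 0.1 rad/s and distance of dimmer_mark from where it was at the start of the episode below 0.012 m); the robot touches nothing.
It fails at once if the orange dimmer wheel is rolled by about a click (its mark moves 12 mm) (distance of dimmer_mark from where it was at the start of the episode above 0.012 m).
It fails at once if the volume control is pressed by the arm or the gripper's body instead of the fingers (contact force between the arm and volume_box above 3 N).
It also fails if it takes over 38 s, if anything falls off the work surface, if the arm or the gripper's body presses on something with over 40 N, if the wrist force passes 120 N, or if a joint passes its speed limit or range.

## Robot

A 6-joint arm with a two-finger parallel gripper is mounted at the origin on a cart in front of the work surface, level with it; the furniture and walls round the work are solid. World frame = base frame: x ahead of the robot, y to its left, z up, the work surface at z = 0. Lengths are in m, angles in rad, forces in N, time in s.
With the tool pointing down it reaches from about 0.3 to 0.875 m from the base axis. Payload 4.2 kg.
Tool frame: the origin (TCP) lies on the centre line of the jaws, within the pads' length; the fingertips stand tips_ahead ahead of it and the grasp point (between the pads) lies 3 mm ahead of it (tips_ahead is the distance from the TCP to the fingertips, in m); z points along the fingers, y is the line along which they close (so a half turn about z gives the same grasp; the last joint's range is limited). The gripper opens to 85 mm and grips with 20 to 120 N. Pads are 22 mm wide; open, the fingers measure 114 mm over their backs; the gripper's body (76 mm by 85 mm) begins 54 mm behind the grasp point. The pads swing forward as they close: fully open they stand 13 mm farther back than shut.
Start: joints at [1.125, 0.32, 1.565, -0, 1.257, -0.02], TCP at [0.238, 0.524, 0.253] pointing down, gripper open.
Joint ranges: [-3.11, 3.11], [-0.84, 2.01], [0.21, 2.61], [-1.34, 4.49], [0.05, 2.63], [-2.56, 2.56]. Speed limits (rad/s): [2.57, 2.57, 3.14, 3.14, 3.14, 3.14].

## Interface

Orientations are given as a unit quaternion [w, x, y, z].
In Python, from rig import state, snapshot, hand_in, tips_ahead gives the robot as it stands.
- The arm moves only by the shell command python3 -m pendant 'ROWS' [OPENING] [FORCE]. ROWS is a JSON object of lists of equal length, an entry for each row: "xyz": the shift along the tool's x, y, z in mm, a list of three; "spin": the turn about the tool's z in degrees. In form: {"xyz": [[x, y, z], ...], "spin": [spin, ...]}. A call has 1 to 12 rows; each row shifts and turns the commanded pose from where the row before left it, along the tool's axes as they then stand; what a row does not reach is not made up. A row lasts 1/12 s, in which the tool goes at most 41.7 mm and 7.16 degrees, less where a joint would pass 70% of its speed; a pose out of reach is approached as far as the arm can. A call is refused whole if a number of a shift passes 41.7 or a number of a turn 7.16, either way. A call with a gripper value outside its range is refused whole. OPENING is the finger opening in mm, from 0 to 85.4, set as the call begins (- or left out, the last holds). The fingers move at their own pace and stop on an object; FORCE is the grip in N (left out, the last holds). Time passes only in rows, so rows that do not move let the fingers close. It gives the time, the measured TCP pose, the force, the opening and the grip force at its end, in the units of the state.
- state(): the state, without advancing time (a new reading comes with each control period).
- snapshot(name): name is "scene" or "side" or "wrist"; returns a dict with "pixels" (420x560x3 uint8, red, green, blue), "depth" (420x560 float32, m along the optical axis (not along the pixel's ray), 0 where there is no reading), "intrinsics" (3x3 intrinsics, pixels), "rvec" (rotation vector, rad) and "tvec" (3), from world to camera coordinates, as OpenCV has them; the wrist camera has in their place "T_tool_cam" (4x4, takes a point from camera to tool coordinates, whose origin is the TCP and whose axes are the flange's). Camera axes: x right, y down, z forward; pixel columns grow to the right and rows downward; lengths in m; the calibration is good to about 2 mm. A picture is of the moment at which its call begins: read the wrist's pose just before it.
- hand_in(): hands the job in; it is judged then, once.
The state is a dict: "time": time; "q": joint angles; "qd": joint speeds; "joint_torque": joint torques, N m; "tool_pos": TCP position; "ee_rot": TCP orientation; "contact_force": force on the tool from outside, world axes, zero at the start; "moment": the same for the moment, N m; "width": finger opening in m; "grip_force": force on a finger pad.
Only numpy, scipy, OpenCV 4.12 (cv2) and the standard library are available. Lean on these libraries where they do the work, as an engineer would, in place of code of your own. Each camera call takes 0.05 s, during which the arm holds its last target. There are 200 camera calls.

## Working session

There is one attempt and no reset: what is moved stays moved. The work goes in short steps, Python scripts to look and compute and a shell command to move; the robot and the scene stay as the last step left them, time stands still between calls to the robot, and variables do not carry over. Pictures are saved under pics/ and viewed, at most 10 in all, crops included, and the job is handed in when it is done.

```bash
mkdir -p pics; ls
cat > h.py <<'E'
import numpy as np, cv2
from rig import state, snapshot, tips_ahead
def cloud(s):
    K=s["intrinsics"];d=s["depth"];v,u=np.mgrid[:d.shape[0],:d.shape[1]]
    p=np.stack([(u-K[0][2])/K[0][0]*d,(v-K[1][2])/K[1][1]*d,d],-1)
    R=cv2.Rodrigues(np.array(s["rvec"],float))[0];t=np.array(s["tvec"]).ravel()
    return (p-t)@R
def save(s,n): cv2.imwrite("pics/"+n,s["pixels"][...,::-1])
E
python3 - <<'E'
from h import *
st=state();print(st, tips_ahead)
try: print(tips_ahead())
except Exception as e: print(e)
for n in("scene","side"):
    s=snapshot(n);save(s,n+".png");np.savez(n,**s)
    P=cloud(s);hsv=cv2.cvtColor(s["pixels"],cv2.COLOR_RGB2HSV)
    for c,(a,b) in dict(blue=(100,130),orange=(6,18),yellow=(22,35)).items():
        m=cv2.inRange(hsv,(a,110,50),(b,255,255))
        k,l,stt,ce=cv2.connectedComponentsWithStats(m)
        for i in range(1,k):
            if stt[i,4]>40:
                q=P[(l==i)&(s["depth"]>0)];print(n,c,stt[i],np.median(q,0).round(3) if len(q) else "")
E
```

```text
pics
{'time': 0.0, 'q': array([ 1.12499387e+00,  3.20279404e-01,  1.56568945e+00,  2.33644433e-05,
        1.25734957e+00, -1.99665403e-02]), 'qd': array([-1.54081682e-03,  1.18295657e-04,  8.46766693e-04,  2.50069456e-05,
       -1.54776530e-03,  9.15005171e-04]), 'joint_torque': array([ 9.52345399e-04, -4.15501750e+01, -2.34169865e+01, -1.60140178e-06,
        7.90433638e-03,  2.19340825e-05]), 'tool_pos': array([0.23731243, 0.52327149, 0.25248533]), 'ee_rot': array([-2.09950576e-04,  2.11316314e-01,  9.77417347e-01, -8.37025385e-04]), 'contact_force': array([-0.56116338, -0.40641189,  0.04488758]), 'moment': array([-0.00147064, -0.00156899, -0.0098384 ]), 'grip_force': 0.0, 'width': 0.08568669947227422} 0.022
'float' object is not callable
scene blue [253 178  15  12 109] [0.532 0.095 0.061]
scene blue [251 191  10   9  61] [0.507 0.093 0.043]
scene blue [471 247  20   5  95] [ 0.682 -0.372  0.002]
scene blue [374 277  18  21 235] [ 0.412 -0.265  0.06 ]
scene orange [173   0   5   9  41] [0.797 0.585 0.305]
scene orange [ 292  108   33   47 1251] [0.78  0.133 0.069]
scene orange [
[... 954 characters left out ...]
.322]
side orange [290   0   3  16  43] [0.816 0.579 0.324]
side orange [ 185   11   30   59 1075] [ 1.213  2.67  -0.327]
side orange [ 346  125   34   49 1383] [0.791 0.116 0.066]
side orange [228 131  27   9 132] [0.589 0.442 0.014]
side orange [301 213  20  18 215] [ 0.508 -0.098  0.053]
side orange [321 214  10  14  80] [ 0.539 -0.106  0.049]
side orange [164 232  15  48 251] [ 0.36   0.535 -0.434]
side orange [536 232  15   8  58] [ 0.96  -0.308  0.014]
side orange [173 283  13  20  72] [ 0.361  0.473 -0.546]
side orange [ 187  302   56   62 1250] [ 0.341  0.062 -0.379]
side yellow [129 178  16  16  90] [ 0.376  1.046 -0.425]
side yellow [ 270  266   89   59 2534] [ 0.403 -0.286  0.037]
```

View pics/scene.png

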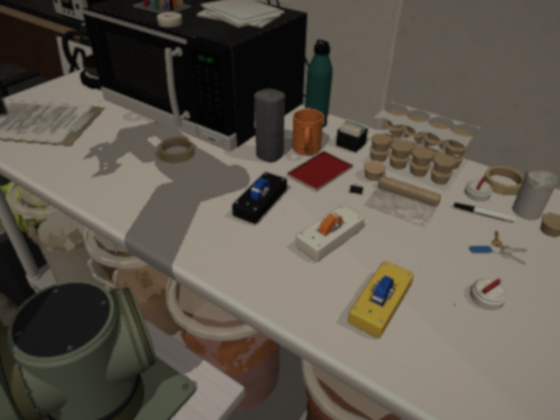

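View pics/side.png

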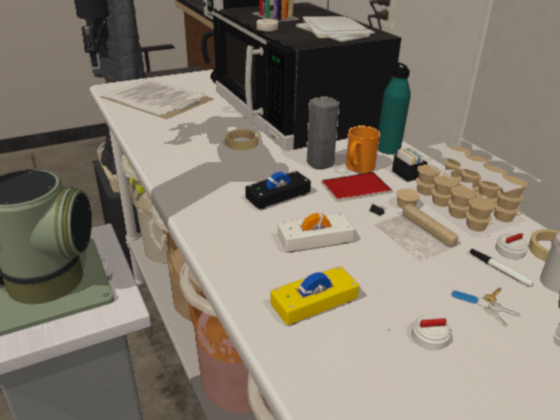

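Black volume box with blue wheel is at scene (261,190), between the microwave and the white dimmer (330,228). The yellow look-alike is at (382,297). Next I measure the box pose and fly above it.

```bash
cat >> h.py <<'E'
def tool():
    from scipy.spatial.transform import Rotation as Ro
    st=state();w,x,y,z=st["ee_rot"];return Ro.from_quat([x,y,z,w]).as_matrix(),np.array(st["tool_pos"]),st
def wcloud(s,R,p):
    K=np.array(s["intrinsics"]);d=s["depth"];v,u=np.mgrid[:d.shape[0],:d.shape[1]]
    c=np.stack([(u-K[0,2])/K[0,0]*d,(v-K[1,2])/K[1,1]*d,d],-1)
    T=np.array(s["T_tool_cam"]);return (c@T[:3,:3].T+T[:3,3])@R.T+p
def box(P,c,r=.11):
    m=(np.hypot(P[...,0]-c[0],P[...,1]-c[1])<r)&(P[...,2]>.033)&(P[...,2]<.046)
    return cv2.minAreaRect(P[m][:,:2].astype(np.float32)*1000),m.sum()
E
python3 - <<'E'
from h import *
for n in("scene","side"):
    s=dict(np.load(n+".npz"));P=cloud(s);print(box(P,(.525,.095),.1))
R,p,st=tool();print(R.round(3));s=snapshot("wrist");print(s["T_tool_cam"],s["intrinsics"])
for t in [(.53,.09,.253),(.48,.09,.253)]: print((R.T@(np.array(t)-p)*1000).round())
E
```

```text
(((531.7479248046875, 95.77790069580078), (155.49588012695312, 65.85734558105469), 6.043490409851074), np.int64(952))
(((532.1317749023438, 96.11002349853516), (152.25027465820312, 66.40904998779297), 6.615261077880859), np.int64(780))
[[-0.911  0.413 -0.001]
 [ 0.413  0.911 -0.001]
 [ 0.    -0.002 -1.   ]]
[[ 1.43967990e-03 -9.57207321e-01 -2.89399501e-01  7.36164917e-02]
 [ 9.99998642e-01  1.61022259e-03 -3.51206250e-04  9.61247218e-04]
 [ 8.02174808e-04 -2.89398602e-01  9.57208340e-01 -1.20985586e-01]
 [ 0.00000000e+00  0.00000000e+00  0.00000000e+00  1.00000000e+00]] [[365.26623435   0.         280.46924739]
 [  0.         365.26623435 213.31523068]
 [  0.           0.           1.        ]]
[-446. -274.   -0.]
[-400. -294.    0.]
```

```bash
python3 -m pendant '{"xyz":[[-20,-2,0],[-41,-2,0],[-41,-2,0],[-41,-2,0],[-41,-2,0],[-41,-2,0],[-41,-2,0],[-41,-2,0],[-41,-2,0],[-41,-2,0],[-41,-2,0],[-41,-2,0]],"spin":[4.5,4.5,4.5,4.5,4.5,4.5,4.5,4.5,4.5,4.5,4.5,4.5]}' 0 40
python3 - <<'E'
from h import *
R,p,st=tool();print(p,R[:2,:2].round(3),st["q"].round(2)); t=np.array((.532,.096,.253));print((R.T@(t-p)*1000).round(),np.degrees(np.arctan2(R[1,1],R[0,1]))-6.3)
E
```

```text
time: 1.15
tool_pos: [0.5117, 0.1567, 0.253]
ee_rot: [-0.0, 0.634, 0.774, 0.0]
contact_force: [-0.1, -0.4, 1.0]
width: -0.0001
grip_force: 0.0
[0.5117275  0.1566996  0.25296659] [[-0.197  0.98 ]
 [ 0.98   0.197]] [0.28 0.26 1.65 0.   1.23 0.08]
[-64.   8.  -0.] 5.080358089676312
```

```bash
python3 -m pendant '{"xyz":[[-20,4,0],[-30,2,0],[-14,2,0],[0,0,-20],[0,0,-10],[0,0,0]],"spin":[2.5,2.5,0,0,0,0]}'
python3 - <<'E'
from h import *
R,p,st=tool();s=snapshot("wrist");save(s,"w1.png");P=wcloud(s,R,p);print(p,st["contact_force"]);print(box(P,(.532,.096),.1))
m=np.hypot(P[...,0]-.532,P[...,1]-.096)<.05
print("top z",np.percentile(P[m][:,2],99.5), "table",np.median(P[P[...,2]<.02][:,2]))
m&=P[...,2]>.058;print(P[m].mean(0),m.sum())
np.savez("w1",R=R,p=p,**s)
E
```

```text
time: 1.65
tool_pos: [0.5305, 0.097, 0.2856]
ee_rot: [0.001, 0.665, 0.747, 0.002]
contact_force: [-0.2, 0.1, -0.0]
width: 0.0001
grip_force: 0.0
[0.53051522 0.09696941 0.28564578] [-0.24304554  0.14219781 -0.04979042]
(((533.8369140625, 99.64984893798828), (152.2205352783203, 63.27680969238281), 6.555297374725342), np.int64(7465))
top z 0.3520331437467892 table 0.0004470237844936831
[0.53034271 0.10746454 0.32271076] 40484
```

View pics/w1.png

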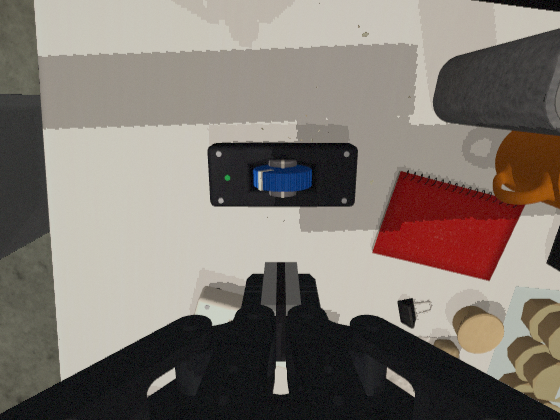

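White line at px (261,180), wheel centre ~(283,177): about 21 mm back, so the wheel is at click 1; it needs about 25 mm of rim. I'll do two strokes.

```bash
cat > go.py <<'E'
from h import *
import sys
a=np.radians(6.5);ex=np.array([np.cos(a),np.sin(a),0])
R,p,st=tool();t=np.array([.533,.098,float(sys.argv[2])/1000])+ex*float(sys.argv[1])/1000
print((R.T@(t-p)*1000).round(1),"spin",round(np.degrees(np.arctan2(R[1,1],R[0,1]))-6.5,2),"tilt",R[:2,2].round(4),"F",st["contact_force"].round(1),st["time"])
E
python3 go.py -7 95
```

```text
[  0.4  -4.3 189.4] spin 0.12 tilt [0.0028 0.0007] F [ 0.9 -0.1 -0.5] 1.7
```

```bash
python3 -m pendant '{"xyz":[[0,-4,20],[0,0,40],[0,0,40],[0,0,40],[0,0,30],[0,0,15],[0,0,4],[0,0,0],[0,0,0]],"spin":[0,0,0,0,0,0,0,0,0]}'; python3 go.py -7 88
```

```text
time: 2.45
tool_pos: [0.5258, 0.0969, 0.0949]
ee_rot: [0.0, 0.665, 0.747, 0.0]
contact_force: [-0.4, -0.1, 0.8]
width: 0.0
grip_force: 0.0
[0.3 0.3 6.9] spin 0.15 tilt [0.0011 0.0003] F [-0.4 -0.1  0.8] 2.45
```

```bash
python3 -m pendant '{"xyz":[[0,0,3],[0,0,2],[0,0,1],[0,0,0],[0,0,0]],"spin":[0,0,0,0,0]}'; python3 -m pendant '{"xyz":[[0,0,1],[0,0,0],[0,0,0]],"spin":[0,0,0]}'
```

```text
time: 2.87
tool_pos: [0.5255, 0.0964, 0.0887]
ee_rot: [0.0, 0.665, 0.747, 0.0]
contact_force: [-0.1, 0.5, -0.2]
width: -0.0004
grip_force: 0.0
time: 3.12
tool_pos: [0.5254, 0.0964, 0.0874]
ee_rot: [0.0, 0.665, 0.747, 0.0]
contact_force: [-0.1, -0.3, 0.7]
width: 0.0001
grip_force: 0.2
```

```bash
for i in 1 2; do python3 -m pendant '{"xyz":[[0,0,0.5],[0,0,0],[0,0,0]],"spin":[0,0,0]}'|grep -E "pos|contact"; done
```

```text
tool_pos: [0.5255, 0.0964, 0.0872]
contact_force: [-1.1, -1.1, 4.3]
tool_pos: [0.5255, 0.0964, 0.0871]
contact_force: [-1.6, -0.7, 7.5]
```

```bash
python3 -m pendant '{"xyz":[[0,2,0.2],[0,3,0],[0,3,0],[0,3,0],[0,2,0],[0,0,0]],"spin":[0,0,0,0,0,0]}'
python3 - <<'E'
from h import *
s=snapshot("side");cv2.imwrite("pics/s2.png",cv2.resize(s["pixels"][150:220,230:330],None,fx=6,fy=6,interpolation=cv2.INTER_CUBIC)[...,::-1])
E
```

```text
time: 4.12
tool_pos: [0.5402, 0.0981, 0.0876]
ee_rot: [0.002, 0.665, 0.747, 0.002]
contact_force: [0.4, -1.0, 8.7]
width: -0.0003
grip_force: 4.5
```

View pics/s2.png

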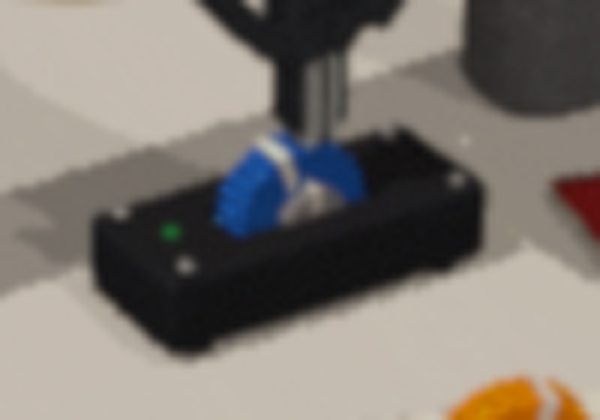

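The side crop shows the line leaning about 25° back at (275,155), so the wheel is near click 2 and turning with the finger. Lift, step back and stroke again.

```bash
python3 -m pendant '{"xyz":[[0,0,-8],[0,0,-4],[0,-7,0],[0,-7,0],[0,0,0],[0,0,7],[0,0,3.5],[0,0,0],[0,0,0]],"spin":[0,0,0,0,0,0,0,0,0]}'; python3 go.py -7 88
```

```text
time: 4.92
tool_pos: [0.5241, 0.0963, 0.0873]
ee_rot: [-0.0, 0.665, 0.747, -0.0]
contact_force: [-1.4, 0.2, 3.5]
width: 0.0002
grip_force: 1.6
[ 0.7  2.  -0.7] spin 0.1 tilt [-0.0008 -0.    ] F [-1.4  0.2  3.5] 4.9167
```

```bash
python3 -m pendant '{"xyz":[[0,0,0.6],[0,0,0],[0,2,0.2],[0,3,0],[0,3,0],[0,3,0],[0,2,0],[0,0,0]],"spin":[0,0,0,0,0,0,0,0]}'; python3 -m pendant '{"xyz":[[0,0,-10],[0,0,-40],[0,0,-40],[0,0,-40],[0,0,-40],[0,0,-30],[0,0,0],[0,0,0]],"spin":[0,0,0,0,0,0,0,0]}'
python3 - <<'E'
from h import *
s=snapshot("wrist");save(s,"w2.png")
E
```

```text
time: 5.58
tool_pos: [0.539, 0.098, 0.0876]
ee_rot: [0.001, 0.665, 0.747, 0.001]
contact_force: [0.9, 0.4, 8.0]
width: 0.0
grip_force: 3.5
time: 6.25
tool_pos: [0.5378, 0.0979, 0.2887]
ee_rot: [0.001, 0.665, 0.747, 0.002]
contact_force: [0.5, 0.3, -1.0]
width: 0.0002
grip_force: 0.0
```

View pics/w2.png

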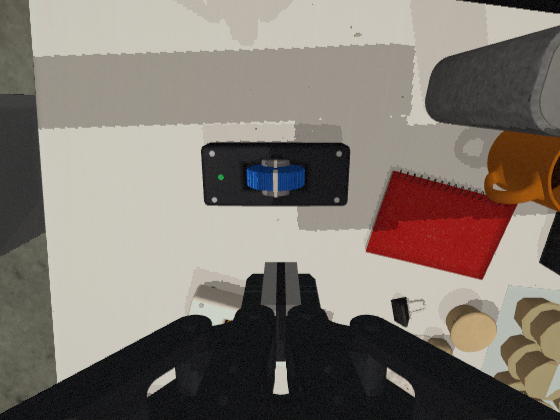

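The white line is now at (275,177), in the middle of the wheel and lined up with both ticks. The arm is clear.

```bash
python3 -c "
from rig import hand_in
print(hand_in())"
```

```text
the job is handed in; nothing more can be done
None
```

The blue volume wheel is at its third click: the last wrist picture shows its white line upright between the two ticks. I never touched the orange dimmer, the arm is raised clear, and the job is handed in (about 6 s used; no verdict was returned).

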